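# Weigh a pail of paint on the hanging spring scale

## Robot

A 6-joint arm with a two-finger parallel gripper is mounted at the origin on the work surface. World frame = base frame: x ahead of the robot, y to its left, z up, the work surface at z = 0. Lengths are in m, angles in rad, forces in N, time in s.
With the tool pointing down it reaches from about 0.35 to 0.8 m from the base axis. Payload 7.3 kg.
Tool frame: the origin (TCP) lies between the finger pads; the fingertips stand 25 mm ahead of it and the grasp point (between the pads) lies 6 mm ahead of it (r.tip_extent is the distance from the TCP to the fingertips, in m); z points along the fingers, y is the direction in which the jaws open and shut (so a half turn about z gives the same grasp; the last joint's range is limited). The gripper opens to 85 mm and grips with 20 to 120 N. Pads are 22 mm wide; open, the fingers measure 114 mm over their backs; the gripper's body (76 mm by 85 mm) begins 54 mm behind the grasp point. The pads swing forward as they close: fully open they stand 13 mm farther back than shut.
Start: joints at [1.096, 0.342, 1.524, -0, 1.275, -0.146], TCP at [0.17, 0.497, 0.218] pointing down, gripper open.
Joint ranges: [-2.53, 2.53], [-0.77, 2.02], [0.04, 2.7], [-1, 4.14], [0.28, 2.66], [-3.11, 3.11]. Speed limits (rad/s): [2.57, 2.57, 3.14, 3.14, 3.14, 3.14].

## Interface

Orientations are given as a unit quaternion [x, y, z, w].
In Python, from workcell import r, command_gripper, optics gives the robot as it stands. The module is installed in compiled form; this text tells all that it offers. Calls block until the motion is done:
- r.reach(position, orientation): joint-space move of the TCP to a pose.
- r.move_straight(position, orientation=None, speed=0.15, max_force=None): straight line of the TCP; orientation=None keeps the orientation; speed is the mean speed in m/s. With max_force (N) it stops when the force on the tool has changed by that much, and returns True; else False.
- r.movej(angles): joint-space move.
- command_gripper(opening, force=None): finger opening in m; force is the grip in N (None keeps the last); returns when the fingers have stopped.
- r.hold(seconds).
- r.solve_ik(position, orientation): joint angles nearest the present ones, or None.
- r.read_state(): the state.
- optics.get_image(name): name is "scene" or "side" or "wrist"; returns (picture, depth): 420x560x3 uint8, red, green, blue; 420x560 float32, m along the optical axis (not along the pixel's ray), 0 where there is no reading.
- optics.camera_model(name): a dict with "K" (3x3 intrinsics, pixels), "R" (3x3) and "t" (3): a world point X has camera coordinates R X + t; the wrist camera has in their place "tool_from_camera" (4x4, takes a point from camera to tool coordinates, whose origin is the TCP and whose axes are the flange's). Camera axes: x right, y down, z forward; pixel columns grow to the right and rows downward; lengths in m; the calibration is good to about 2 mm. A picture is of the moment at which its call begins: read the wrist's pose just before it. camera_model takes no time and is no camera call.
A pose or a line that the arm cannot do raises r.PlanningError and nothing moves.
- r.finish_job(): hands the job in, once; it reports no verdict.
The state is a dict: "time_s": time; "joint_positions": joint angles; "dq": joint speeds; "tau": joint torques, N m; "eef_pos": TCP position; "eef_rot": TCP orientation; "contact_force": force on the tool from outside, world axes, zero at the start; "torque": the same for the moment, N m; "grip_width": finger opening in m.
Only numpy, scipy, OpenCV 4.12 (cv2) and the standard library are available. Lean on these libraries where they do the work, as an engineer would, in place of code of your own. Each camera call takes 0.05 s, during which the arm holds its last target.

## Task

Weigh the lidded pail with the bar handle: lift it by its handle, keep it upright, and hang it on the hook of the spring scale by the kink in the middle of the handle. Lower it slowly, no faster than about 3 cm a second, and let go only when the scale carries the whole weight, so that the pointer neither jumps nor bobs, and never pull the pointer past the full mark. Leave the pail hanging still and everything else on the bench where it is.

Things in the scene. Friction and masses are not known exactly. Their poses are not given: they have to be found in the camera images.
- pail_center (a point): Lidded steel paint pail, 104 mm in diameter, 89 mm tall to its lid, with a rigid upright bar handle over it, 155 mm tall overall; 0.3 to 0.9 kg, differs each time, not told. Point on its axis, 75 mm above its underside. z up, x along the handle's bar. It is the same turned half round.
- pail_kink (a point): Middle of the handle, underside of the bar, on the pail's axis 145.5 mm above its underside: the place that is to lie in the hook. Here the 9 mm round bar is kinked 10 mm upward (level top from x = -5 to +5 mm, slopes down to |x| = 14 mm). Axes as pail_center.
- pail_bar (a point): On the centre line of the handle's level 9 mm bar, at x = -32 mm from the pail's axis, 140 mm above its underside: a place to grasp. The bar is level from |x| = 14 to 48 mm, on both sides of the kink; the handle's uprights stand at x = +-58 mm. Axes as pail_center. A hand that leans outwards from the middle, some 30 degrees, stays clear of the scale over the hook.
- hook_seat (a point): Lowest place inside the scale's hook, where the hung kink rests (pail_kink then coincides with it); 270 mm above the bench when unloaded. The hook is a J of 6 mm round steel in its y-z plane, z up, open to -y: inside 26 mm wide. A bar along x enters over the tip from the -y side, its underside 25 to 38 mm above the seat, and is let down.
- hook_tip (a point): Top of the hook's tip, 20 mm to -y of the seat and 22 mm above it. On the other side the shank bulges to y = +17 mm, comes back over the seat 59 mm above it and runs straight up into the scale. Axes as hook_seat.
- scale_case (a point): Middle of the underside of the hanging scale's case, 358 mm above the bench straight over the hook; the case is 62 mm wide (y), 24 mm deep (x), 200 mm tall, with a pointer on both faces. Its 22 mm post stands at y = +125 mm; its fixed 12 mm thick foot reaches x = -100 to 100, y = -110 to 160 mm under the hook.
- hook (a joint): How far the hook and pointer are drawn down, in m: 0 with nothing on the hook. The spring gives 100 N per m (98 mm at the full mark, 1 kg) and has little damping, so it bobs when loaded or unloaded suddenly; stop at 105 mm. The hook cannot swing or turn.
- can_center (a point): Another lidded steel tin, without a handle, 88 mm in diameter (92 mm at the lid) and 99 mm tall. Leave it. Point at its centre.
- jar_mid (a point): Glass jar with a metal cap, 72 mm in diameter, 85 mm tall. Leave it. Point at its centre.
- pot_center (a point): White pot with brushes, 72 mm in diameter; the pot is 100 mm tall, the brushes reach to 220 mm. Leave it. Point on its axis 50 mm up.
- tube_a_mid (a point): Paint tube lying on the bench, about 110 mm long (x) and 30 mm wide. Leave it. Point in its middle, 13 mm up.
- tube_b_mid (a point): Second paint tube, like the first. Leave it. Point in its middle, 13 mm up.
- bottle_mid (a point): Amber oil bottle, 52 mm in diameter, 130 mm tall. Leave it. Point half-way up.
Not all that is in view belongs to the job. What is shaped like the part that bears pail_center but green or yellow is not meant.

How it is judged:
On the way, in this order (a step that is already met when the one before it is completed fails the run):
1. the pail is lifted clear of the bench, hanging from the gripper by its handle (height (world z) of pail_center above 0.12 m and contact force between the fingers and pail above 1 N and contact force between pail and hook below 0.2 N), for 0.2 s.
2. the kink of the handle lies in the hook and the scale takes up load while the gripper still holds the pail (distance between pail_kink and hook_seat below 0.008 m and contact force between pail and hook above 1 N and contact force between the fingers and pail above 1 N), for 0.3 s.
At the end, for the whole second after the job is handed in: The pail hangs free on the hook by the kink of its handle (kink within 8 mm of the hook's seat, hook bearing more than 2 N), upright within 0.15 rad and still (pail under 30 mm/s, pointer under 10 mm/s), the pointer drawn down 25 to 95 mm (distance between pail_kink and hook_seat below 0.008 m and contact force between pail and hook above 2 N and value of joint hook between 0.025 and 0.095 m and velocity of joint hook between -0.01 and 0.01 m/s and angle between pail_center's own z axis and vertical below 0.15 rad and linear speed of pail below 0.03 m/s); the robot touches nothing.
It fails at once if the pointer jumps or bobs: the hook moves faster than 60 mm/s (the pail dropped onto the hook, or let go before the scale carried its whole weight, or while pulled below it) (velocity of joint hook above 0.06 m/s or velocity of joint hook below -0.06 m/s).
It fails at once if the pointer is pulled past the full mark (98 mm) (value of joint hook above 0.098 m).
It fails at once if the pail is tipped more than 0.6 rad (angle between pail_center's own z axis and vertical above 0.6 rad).
It fails at once if the hook is wrenched: more than 15 N between the pail and the hook (contact force between pail and hook above 15 N).
It fails at once if something else on the bench is moved more than 20 mm (distance of any of can_center, jar_mid, pot_center, tube_a_mid, tube_b_mid, bottle_mid from where it was at the start of the episode above 0.02 m).
It also fails if it takes over 72 s, if anything falls off the work surface, if the arm or the gripper's body presses on something with over 40 N, if the wrist force passes 120 N, or if a joint passes its speed limit or range.

## Working session

There is one attempt and no reset: what is moved stays moved. The work goes in short steps, each a Python script; the robot and the scene stay as the last script left them, time stands still between calls to the robot, and variables do not carry over. Pictures are saved under pics/ and viewed, and the job is handed in when it is done.

```bash
mkdir -p pics
cat > h.py <<'E'
import numpy as np, cv2
from workcell import r, command_gripper, optics
def snap(n,tag):
    s=r.read_state(); im,d=optics.get_image(n); m=optics.camera_model(n)
    cv2.imwrite(f'pics/{tag}.png',im[:,:,::-1]); np.savez(f'pics/{tag}.npz',im=im,d=d,p=s['eef_pos'],q=s['eef_rot'],**{k:np.array(v) for k,v in m.items()})
    return im,d,m
def cloud(d,m):
    K=np.array(m['K']);v,u=np.indices(d.shape)
    c=np.stack([(u-K[0,2])/K[0,0]*d,(v-K[1,2])/K[1,1]*d,d],-1)
    return (c-np.array(m['t']))@np.array(m['R'])
E
python3 - <<'E'
from h import *
for n in ('scene','side','wrist'):
    im,d,m=snap(n,n+'0')
    print(n,m['K'], m.get('R'),m.get('t'),m.get('tool_from_camera'))
print(r.read_state())
E
```

```text
scene [[382.54687924   0.         275.37462858]
 [  0.         382.54687924 208.10015418]
 [  0.           0.           1.        ]] [[-0.75678188  0.65366283 -0.00246739]
 [ 0.42827446  0.4929785  -0.75733294]
 [-0.49382402 -0.57419257 -0.65302429]] [0.38478867 0.00695585 1.20491465] None
side [[488.70163126   0.         276.30255226]
 [  0.         488.70163126 209.88219587]
 [  0.           0.           1.        ]] [[-0.39972183  0.91652734 -0.01414538]
 [ 0.71298566  0.30117931 -0.63320018]
 [-0.57608498 -0.26318939 -0.7738588 ]] [ 0.23111504 -0.16082795  1.54048177] None
wrist [[338.04004885   0.         282.77793718]
 [  0.         338.04004885 207.10294284]
 [  0.           0.           1.        ]] None None [[ 3.35636851e-04 -9.58723290e-01 -2.84340536e-01  7.24284400e-02]
 [ 9.99999862e-01  2.06559047e-04  4.83940269e-04 -3.77977194e-04]
 [-4.05231697e-04 -2.84340659e-01  9.58723227e-01 -1.56001876e-01]
 [ 0.00000000e+00  0.00000000e+00  0.00000000e+00  1.00000000e+00]]
{'time_s': 0.15, 'joint_positions': array([ 1.09603758e+00,  3.42535033e-01,  1.52474353e+00, -6.27648106e-06,
        1.27540291e+00, -1.45977631e-01]), 'dq': array([ 0.00127358, -0.00414415, -0.00438297, -0.00223517, -0.00143642,
        0.00080354]), 'tau': array([ 9.37129953e-04, -4.33909965e+01, -2.46145856e+01, -1.59809265e-04,
        5.74740814e-03, -4.22050874e-06]), 'eef_pos': array([0.16935224, 0.49662781, 0.21741884]), 'eef_rot': array([ 1.63650206e-01,  9.86518278e-01, -5.19317641e-04, -1.63410137e-04]), 'contact_force': array([ 0.05600649,  0.0400286 , -0.19494229]), 'torque': array([-0.03175521,  0.00709534,  0.04228249]), 'grip_width': 0.08524424800985815}
```

View pics/scene0.png

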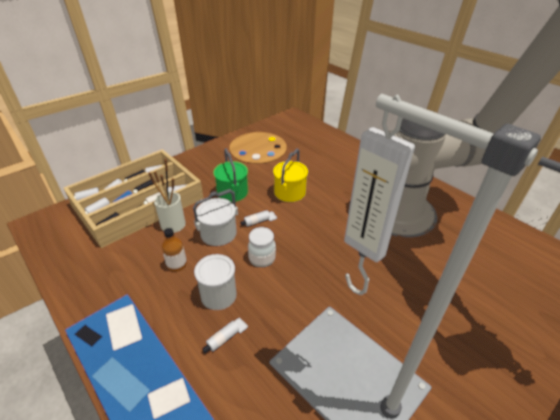

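View pics/side0.png

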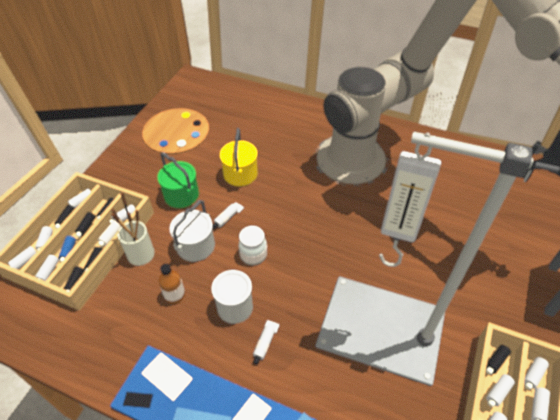

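View pics/wrist0.png

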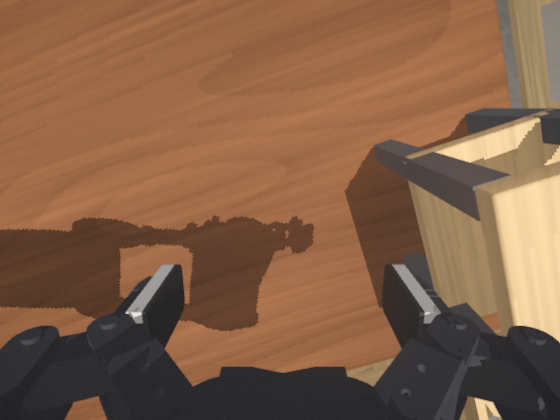

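The grey pail with the handle is at scene (217,220) and side (193,235). Its neighbours are the green pail, pot, bottle, jar and a tube. The scale's hook is at scene (357,285) and side (391,258).

```bash
cat > top.py <<'E'
from h import *
H=np.zeros((600,800,3),np.uint8);Z=np.full((600,800),-1.)
for n in('scene0','side0'):
    a=np.load(f'pics/{n}.npz');P=cloud(a['d'],a);ok=(a['d']>0)
    p=P[ok];c=a['im'][ok]
    o=np.argsort(p[:,2]);p=p[o];c=c[o]
    # x 0.. , y -0.6.. 1mm*? 2mm per px; image col= (0.8-y)/.002, row=(1.0-x)/.002
    u=((0.8-p[:,1])/.002).astype(int);v=((1.0-p[:,0])/.002).astype(int)
    k=(u>=0)&(u<800)&(v>=0)&(v<600)&(p[:,2]<.7)
    for U,V,z,cc in zip(u[k],v[k],p[k,2],c[k]):
        if z>Z[V,U]: Z[V,U]=z;H[V,U]=cc
for x in np.arange(0,1.01,.1): cv2.line(H,(0,int((1-x)/.002)),(800,int((1-x)/.002)),(90,90,90),1)
for y in np.arange(-.8,.81,.1): cv2.line(H,(int((.8-y)/.002),0),(int((.8-y)/.002),600),(90,90,90),1)
cv2.imwrite('pics/top.png',H[:,:,::-1])
for n,pts in(('scene0',[(217,207),(230,180),(290,172),(172,236),(262,238),(216,270),(258,217),(227,335),(357,285),(330,320),(392,405),(372,255),(170,200)]),('side0',[(193,222),(179,175),(238,155),(168,270),(252,238),(232,285),(228,215),(265,340),(391,258),(428,338)])):
    a=np.load(f'pics/{n}.npz');P=cloud(a['d'],a)
    for u,v in pts: print(n,u,v,P[v,u].round(3))
E
python3 top.py
```

```text
scene0 217 207 [ 0.47  -0.299  0.084]
scene0 230 180 [ 0.367 -0.379  0.085]
scene0 290 172 [ 0.198 -0.288  0.086]
scene0 172 236 [ 0.638 -0.243  0.12 ]
scene0 262 238 [ 0.453 -0.117  0.087]
scene0 216 270 [ 0.607 -0.099  0.095]
scene0 258 217 [ 0.368 -0.242  0.024]
scene0 227 335 [0.664 0.015 0.02 ]
scene0 357 285 [ 0.322  0.106 -0.001]
scene0 330 320 [0.458 0.136 0.012]
scene0 392 405 [0.526 0.351 0.054]
scene0 372 255 [0.535 0.245 0.382]
scene0 170 200 [ 0.562 -0.397  0.099]
side0 193 222 [ 0.469 -0.284  0.089]
side0 179 175 [ 0.336 -0.405  0.088]
side0 238 155 [ 0.198 -0.287  0.087]
side0 168 270 [ 0.639 -0.247  0.128]
side0 252 238 [ 0.454 -0.12   0.087]
side0 232 285 [ 0.602 -0.102  0.097]
side0 228 215 [ 0.366 -0.241  0.021]
side0 265 340 [0.669 0.012 0.03 ]
side0 391 258 [0.315 0.218 0.002]
side0 428 338 [0.524 0.354 0.043]
```

View pics/top.png

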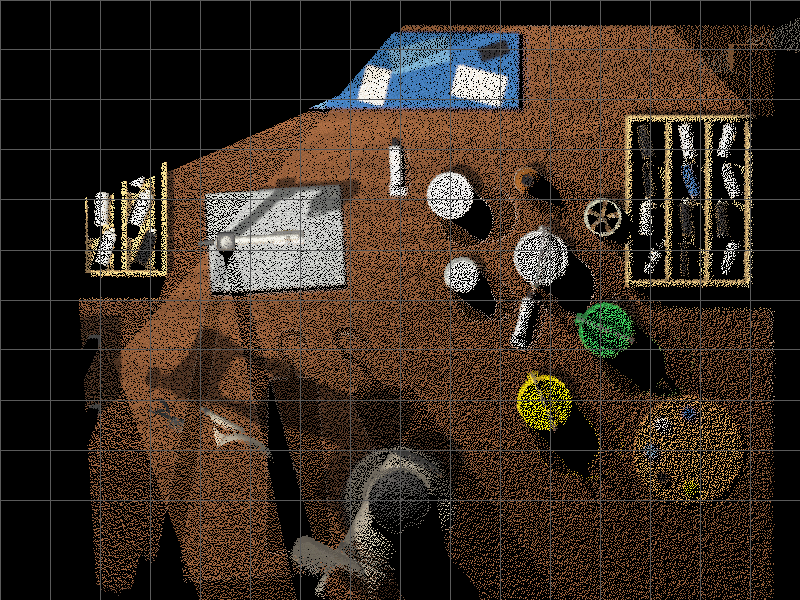

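```bash
cat > meas.py <<'E'
from h import *
for n in('scene0','side0'):
    a=np.load(f'pics/{n}.npz');P=cloud(a['d'],a);ok=(a['d']>0)
    p=P[ok]
    near=np.hypot(p[:,0]-.485,p[:,1]+.28)<.08
    q=p[near&(p[:,2]>.082)&(p[:,2]<.094)]
    c,rr=cv2.minEnclosingCircle(q[:,:2].astype(np.float32)*1000); print(n,'lid',c,rr)
    b=p[near&(p[:,2]>.105)&(p[:,2]<.175)]; print('handle n',len(b), b[:,2].min(),b[:,2].max())
    t=p[near&(p[:,2]>.133)&(p[:,2]<.175)]
    if len(t)>5:
        vx=cv2.fitLine(t[:,:2].astype(np.float32),cv2.DIST_HUBER,0,.001,.001).ravel(); print('bar',np.degrees(np.arctan2(vx[1],vx[0])),vx[2:], 'ext',t.min(0),t.max(0), np.median(t[:,2]))
    f=p[(p[:,2]>.007)&(p[:,2]<.017)&(p[:,0]>.38)&(p[:,0]<.68)&(p[:,1]>.08)&(p[:,1]<.45)]
    print('foot',cv2.minAreaRect(f[:,:2].astype(np.float32)*1000))
    po=p[(p[:,2]>.05)&(p[:,2]<.5)&(np.hypot(p[:,0]-.525,p[:,1]-.355)<.04)]
    print('post', po.mean(0),po.min(0),po.max(0))
    cs=p[(p[:,2]>.355)&(p[:,2]<.56)&(p[:,0]>.4)&(p[:,0]<.65)&(p[:,1]>.1)&(p[:,1]<.32)]
    print('case',cs.min(0),cs.max(0),cs.mean(0),cv2.minAreaRect(cs[:,:2].astype(np.float32)*1000))
    hk=p[(p[:,2]>.25)&(p[:,2]<.352)&(p[:,0]>.4)&(p[:,0]<.65)&(p[:,1]>.1)&(p[:,1]<.32)]
    print('hook',len(hk),hk.min(0) if len(hk) else'',hk.max(0) if len(hk) else'',hk.mean(0))
for n,c in(('scene0',(300,140,130,140)),('scene0',(150,140,130,120)),('side0',(330,130,130,140)),('side0',(140,170,130,120))):
    im=cv2.imread(f'pics/{n}.png');x,y,w,h=c
    cv2.imwrite(f'pics/c_{n}_{x}.png',cv2.resize(im[y:y+h,x:x+w],None,fx=4.2,fy=4.2,interpolation=cv2.INTER_CUBIC))
A=[cv2.imread(f'pics/c_{k}.png') for k in('scene0_300','scene0_150','side0_330','side0_140')]
A=[cv2.resize(i,(400,300)) if 0 else cv2.resize(i,None,fx=.7,fy=.7) for i in A]
h=min(a.shape[0] for a in A)
cv2.imwrite('pics/m1.png',np.hstack([A[0],A[2]])[:600]);cv2.imwrite('pics/m2.png',np.hstack([A[1],A[3]]))
E
python3 meas.py
```

```text
scene0 lid (485.6331787109375, -282.6341552734375) 62.5306396484375
handle n 201 0.10548041994935792 0.1559042086633089
bar -8.109588 [ 0.484138   -0.28016424] ext [ 0.42922978 -0.29396006  0.1330998 ] [ 0.54401268 -0.27089821  0.15590421] 0.142707345010614
foot ((522.874267578125, 248.2156219482422), (200.91673278808594, 270.35693359375), 3.508681535720825)
post [0.52491137 0.34991231 0.33347072] [0.51334043 0.33695812 0.0503005 ] [0.52915725 0.35904852 0.49994577]
case [0.51115437 0.19322997 0.35736838] [0.54031311 0.2551477  0.55999597] [0.53382004 0.22957534 0.48194492] ((526.2412109375, 223.88890075683594), (27.009361267089844, 62.380836486816406), 3.9644834995269775)
hook 234 [0.52100581 0.20184499 0.26591568] [0.52890771 0.24345912 0.35138517] [0.52520709 0.22695398 0.30064914]
side0 lid (483.9443359375, -280.1484680175781) 60.79081726074219
handle n 216 0.10557611032134645 0.15764089651157487
bar -8.347067 [ 0.48938957 -0.28128624] ext [ 0.42334423 -0.29209113  0.13347997] [ 0.54379149 -0.27074202  0.1576409 ] 0.14448424653691394
foot ((529.7874755859375, 266.9166259765625), (293.5164794921875, 362.50347900390625), 0.7058850526809692)
post [0.52194866 0.34693019 0.31746154] [0.51169678 0.33695033 0.05016017] [0.5275229  0.35961524 0.4998949 ]
case [0.5104201  0.19224086 0.35536893] [0.53755941 0.25487164 0.55998111] [0.53314513 0.22414917 0.47693036] ((524.2193603515625, 223.59671020507812), (26.096153259277344, 62.247440338134766), 2.8666276931762695)
hook 153 [0.51857863 0.20228398 0.26725475] [0.52623506 0.24294593 0.35144314] [0.52231885 0.2269686  0.30096575]
```

View pics/m1.png

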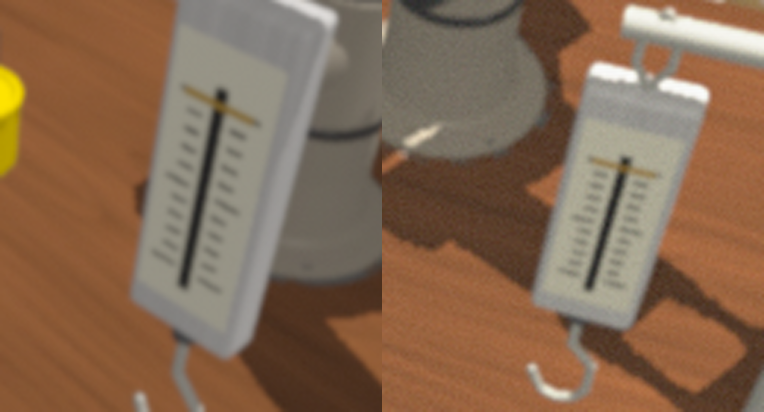

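View pics/m2.png

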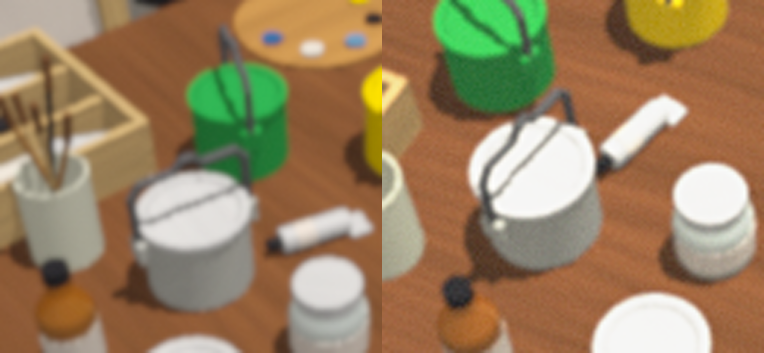

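```bash
cat >> h.py <<'E'
from scipy.spatial.transform import Rotation as R
PA=np.radians(-8.2); PC=np.array([.485,-.281,0]); HA=np.radians(3.5); HK=np.array([.5245,.2235,.270])
LEAN=np.radians(32); GX=.032
def ori(yaw,flip=False,lean=LEAN):
    # hand on the -x side of the pail, leaning outward; tool z points inward(+x) and down
    x=np.array([np.cos(yaw),np.sin(yaw),0]);y=np.array([-np.sin(yaw),np.cos(yaw),0]);zz=np.array([0,0,1.])
    tz=np.sin(lean)*x-np.cos(lean)*zz; ty=-y if not flip else y
    return R.from_matrix(np.stack([np.cross(ty,tz),ty,tz],1)),x
def tcp_for_kink(k,yaw,flip=False,lean=LEAN):
    """TCP so that grasp point is on bar when kink underside at k"""
    o,x=ori(yaw,flip,lean); tz=o.as_matrix()[:,2]
    return np.array(k)-GX*x+np.array([0,0,-.0055])-.006*tz, o.as_quat()
E
python3 - <<'E'
from h import *
k0=PC+[0,0,.1455]
for f in(False,True):
  for nm,k,y in(('grasp',k0,PA),('pre',k0+[0,0,.10],PA),('hook',HK,HA),('entry',HK+[0,-.06,.031],HA),('low',HK-[0,0,.09],HA)):
    p,q=tcp_for_kink(k,y,f); print(f,nm,p.round(3),R.from_quat(q).as_matrix()[:,0].round(2),r.solve_ik(p,q))
E
```

```text
False grasp [ 0.45  -0.276  0.145] [ 0.84 -0.12  0.53] [-0.93868169  0.24068928  2.07775074  0.79715701  0.557533    0.14210632]
False pre [ 0.45  -0.276  0.245] [ 0.84 -0.12  0.53] [-0.93868169  0.08791645  1.92619627  0.55757184  0.79709325  0.44645318]
False hook [0.489 0.221 0.27 ] [0.85 0.05 0.53] [ 0.38524495  0.07041062  1.87159669 -0.27075774  0.68292299  2.0604772 ]
False entry [0.489 0.161 0.301] [0.85 0.05 0.53] [ 0.2249065  -0.01806596  1.8734368  -0.12882251  0.73789574  1.80562509]
False low [0.489 0.221 0.18 ] [0.85 0.05 0.53] [ 0.38524495  0.18898876  2.01920482 -0.41547475  0.43143417  2.22952903]
True grasp [ 0.45  -0.276  0.145] [-0.84  0.12 -0.53] [-0.93868169  0.24068928  2.07775074  0.79715701  0.557533   -2.99948633]
True pre [ 0.45  -0.276  0.245] [-0.84  0.12 -0.53] [-0.93868169  0.08791645  1.92619627  0.55757184  0.79709325 -2.69513947]
True hook [0.489 0.221 0.27 ] [-0.85 -0.05 -0.53] [ 0.38524495  0.07041062  1.87159669 -0.27075774  0.68292299 -1.08111545]
True entry [0.489 0.161 0.301] [-0.85 -0.05 -0.53] [ 0.2249065  -0.01806596  1.8734368  -0.12882251  0.73789574 -1.33596756]
True low [0.489 0.221 0.18 ] [-0.85 -0.05 -0.53] [ 0.38524495  0.18898876  2.01920482 -0.41547475  0.43143417 -0.91206362]
```

Run:
```python
from h import *
s=r.read_state();p=s['eef_pos'];q=s['eef_rot']
t=p*1.0; t[:2]*=.365/np.hypot(*p[:2]); t[2]=.36
r.move_straight(t,q,speed=.2)
a=np.array(r.read_state()['joint_positions']); b=a.copy(); b[0]=-.7;b[5]=-1.5
r.movej(b)
k=PC+[0,0,.1455]
p,q=tcp_for_kink(k+[0,0,.1],PA,True); o=R.from_quat(q).as_matrix()[:,2]
p1,_=tcp_for_kink(k,PA,True)
r.reach(p1-o*.09,q)
command_gripper(.05,60)
s=r.read_state();print(s['time_s'],s['eef_pos'],s['joint_positions'].round(2),s['grip_width'],s['contact_force'])
snap('wrist','w1');snap('side','s1');snap('scene','sc1')
```

```text
5.0417 [ 0.40305511 -0.26913115  0.22151198] [-1.04  0.04  2.05  0.63  0.78 -2.86] 0.0502447454153474 [-0.25613719 -0.35427493 -0.30615771]
```

```bash
python3 -c "
import cv2,numpy as np
a=cv2.imread('pics/w1.png');b=cv2.imread('pics/s1.png')[150:290,100:320]
b=cv2.resize(b,(396,252),interpolation=3); c=cv2.resize(cv2.imread('pics/sc1.png')[130:270,130:350],(396,252),interpolation=3);a=cv2.resize(a,(400,300))
cv2.imwrite('pics/v1.png',np.hstack([a[:252*2],cv2.resize(np.vstack([b,c]),(236,300))]))
cv2.imwrite('pics/v1b.png',np.hstack([b,c]))"
```

```text
(no output)
```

View pics/w1.png

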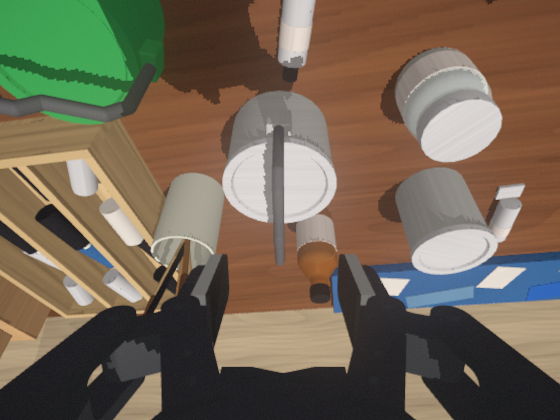

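View pics/v1b.png

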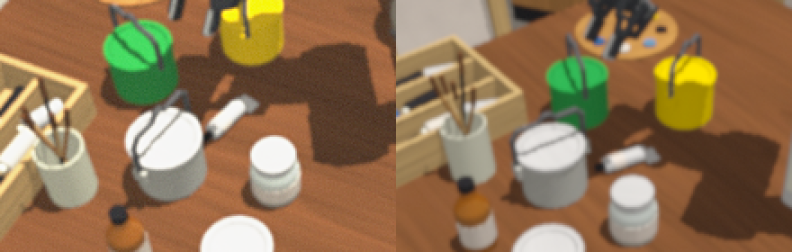

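The wrist view shows the bar vertical at col ~280, midway between the jaws (~283). The grasp line and yaw agree.

```bash
python3 - <<'E'
from h import *
k=PC+[0,0,.1455]
p1,q=tcp_for_kink(k,PA,True)
r.move_straight(p1,q,speed=.1,max_force=8)
command_gripper(0,110)
s=r.read_state();print(s['time_s'],s['eef_pos']-p1,s['grip_width'],s['contact_force'])
snap('wrist','w2');snap('side','s2')
E
python3 -c "
import cv2
a=cv2.imread('pics/s2.png')[120:320,80:330];cv2.imwrite('pics/s2c.png',cv2.resize(a,None,fx=3,fy=3,interpolation=3))"
```

```text
6.775 [-1.57689821e-05 -3.21084704e-05  6.67369710e-05] 7.941179753965578e-05 [-0.03628956  0.40368976  0.11813789]
```

View pics/w2.png

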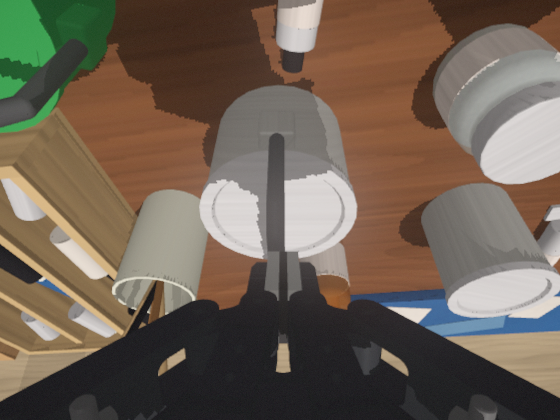

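View pics/s2c.png

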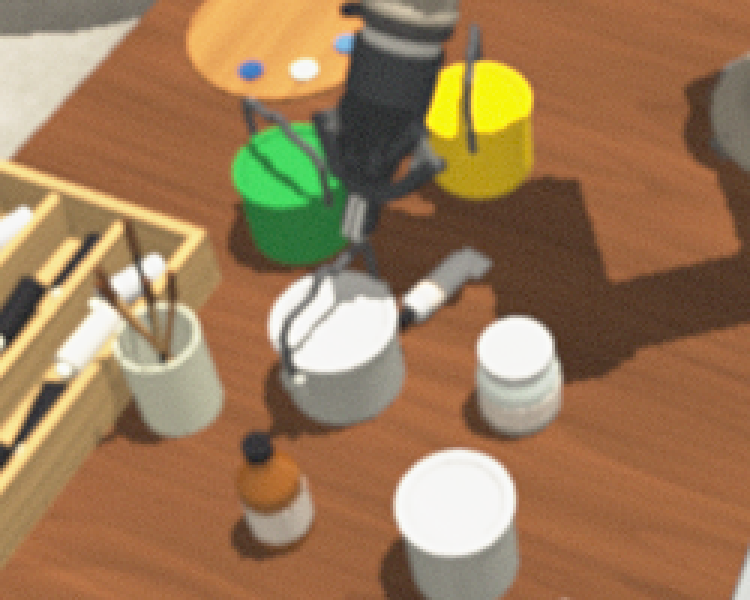

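The fingers closed to zero, so they missed the bar. I'll measure fingertips against the bar.

Run:
```python
from h import *
s=r.read_state();print(s['eef_pos'],R.from_quat(s['eef_rot']).as_matrix().round(3).tolist(), r.tip_extent)
a=np.load('pics/s2.npz');P=cloud(a['d'],a)
for sub in((342,196),(355,214),(346,260),(330,268),(320,285),(285,330),(350,225),(370,250)):
    u=int(80+sub[0]/3);v=int(120+sub[1]/3);print('side',sub,P[v,u].round(3),a['im'][v,u])
w=np.load('pics/w2.npz');T=w['tool_from_camera'];K=w['K']
for u,v in((277,140),(276,170),(276,200),(275,235),(272,255),(292,255),(272,280),(290,270),(283,320)):
    d=w['d'][v,u];c=np.array([(u-K[0,2])/K[0,0]*d,(v-K[1,2])/K[1,1]*d,d,1]);t=T@c
    print('wrist',u,v,d.round(3),t[:3].round(3),(R.from_quat(w['q']).apply(t[:3])+w['p']).round(3))
```

```text
[ 0.45017221 -0.27598398  0.14508536] [[-0.839, 0.143, 0.524], [0.121, 0.99, -0.076], [-0.53, 0.0, -0.848]] 0.025
side (342, 196) [ 0.336 -0.36   0.065] [35 96 54]
side (355, 214) [ 0.438 -0.271  0.184] [146 143 136]
side (346, 260) [ 0.46  -0.273  0.15 ] [119 116 115]
side (330, 268) [ 0.476 -0.278  0.153] [107 104 100]
side (320, 285) [ 0.493 -0.28   0.148] [169 166 158]
side (285, 330) [ 0.537 -0.287  0.136] [122 120 116]
side (350, 225) [ 0.443 -0.276  0.172] [147 144 137]
side (370, 250) [ 0.427 -0.271  0.126] [69 68 62]
wrist 277 140 0.191 [ 0.055 -0.004  0.038] [ 0.424 -0.276  0.084]
wrist 276 170 0.175 [ 0.041 -0.004  0.017] [ 0.424 -0.276  0.109]
wrist 276 200 0.161 [ 0.03  -0.004 -0.001] [ 0.424 -0.276  0.13 ]
wrist 275 235 0.16 [ 0.014 -0.004 -0.006] [ 0.435 -0.278  0.143]
wrist 272 255 0.147 [ 0.011 -0.005 -0.021] [ 0.429 -0.278  0.157]
wrist 292 255 0.0 [ 0.072 -0.    -0.156] [ 0.307 -0.256  0.239]
wrist 272 280 0.125 [ 0.011 -0.004 -0.043] [ 0.418 -0.276  0.176]
wrist 290 270 0.132 [ 0.011  0.003 -0.036] [ 0.422 -0.269  0.17 ]
wrist 283 320 0.122 [-0.001 -0.    -0.051] [ 0.424 -0.273  0.189]
```

Run:
```python
import cv2,numpy as np
a=cv2.imread('pics/w2.png')[210:360,200:370]
a=np.clip(a.astype(float)*2.2,0,255).astype('uint8')
cv2.imwrite('pics/w2c.png',cv2.resize(a,None,fx=4,fy=4,interpolation=3))
```

```text
(no output)
```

View pics/w2c.png

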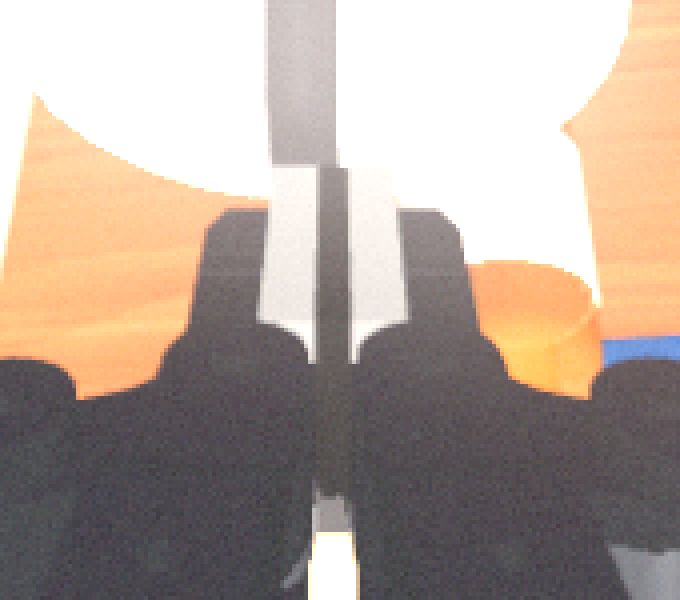

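Run:
```python
import numpy as np,cv2
w=np.load('pics/w2.npz');T=np.linalg.inv(w['tool_from_camera']);K=w['K']
def pj(t):
    c=T@np.array([*t,1.]);return (K@c[:3]/c[2])[:2].round(0),c[2].round(3)
for z in(-.04,-.02,0,.025):
    for x in(-.011,0,.011): print(z,x,pj((x,0,z)),pj((x,.005,z)))
w1=np.load('pics/w1.npz')
for n,a in(('w1',w1),('w2',w)):
  for (u,v) in ((222,262),(218,275),(215,300),(345,262),(283,200)):
    d=a['d'][v,u];c=np.array([(u-K[0,2])/K[0,0]*d,(v-K[1,2])/K[1,1]*d,d,1]);print(n,u,v,d.round(3),(a['tool_from_camera']@c)[:3].round(3))
w0=np.load('pics/wrist0.npz')
for (u,v) in ((160,285),(175,270),(400,270),(165,268)):
    d=w0['d'][v,u];c=np.array([(u-K[0,2])/K[0,0]*d,(v-K[1,2])/K[1,1]*d,d,1]);print('w0',u,v,d.round(3),(w0['tool_from_camera']@c)[:3].round(3))
a=cv2.imread('pics/s2.png')[165:225,165:245];cv2.imwrite('pics/s2d.png',cv2.resize(a,None,fx=9,fy=9,interpolation=0))
```

```text
-0.04 -0.011 (array([284., 325.]), np.float64(0.135)) (array([296., 325.]), np.float64(0.135))
-0.04 0 (array([284., 301.]), np.float64(0.132)) (array([296., 301.]), np.float64(0.132))
-0.04 0.011 (array([284., 275.]), np.float64(0.129)) (array([297., 275.]), np.float64(0.129))
-0.02 -0.011 (array([283., 298.]), np.float64(0.154)) (array([294., 298.]), np.float64(0.154))
-0.02 0 (array([283., 276.]), np.float64(0.151)) (array([295., 276.]), np.float64(0.151))
-0.02 0.011 (array([283., 253.]), np.float64(0.148)) (array([295., 253.]), np.float64(0.148))
0 -0.011 (array([283., 277.]), np.float64(0.173)) (array([293., 277.]), np.float64(0.173))
0 0 (array([283., 257.]), np.float64(0.17)) (array([293., 257.]), np.float64(0.17))
0 0.011 (array([283., 237.]), np.float64(0.167)) (array([293., 237.]), np.float64(0.167))
0.025 -0.011 (array([283., 256.]), np.float64(0.197)) (array([292., 256.]), np.float64(0.197))
0.025 0 (array([283., 238.]), np.float64(0.194)) (array([292., 238.]), np.float64(0.194))
0.025 0.011 (array([283., 220.]), np.float64(0.191)) (array([292., 220.]), np.float64(0.191))
w1 222 262 0.141 [ 0.011 -0.026 -0.028]
w1 218 275 0.13 [ 0.01  -0.025 -0.038]
w1 215 300 0.124 [ 0.004 -0.025 -0.047]
w1 345 262 0.14 [ 0.011  0.026 -0.028]
w1 283 200 0.256 [ 0.005 -0.     0.091]
w2 222 262 0.443 [-0.122 -0.08   0.248]
w2 218 275 0.466 [-0.15  -0.089  0.264]
w2 215 300 0.523 [-0.214 -0.105  0.305]
w2 345 262 0.372 [-0.091  0.068  0.184]
w2 283 200 0.163 [ 0.029 -0.     0.002]
w0 160 285 0.122 [ 0.011 -0.045 -0.047]
w0 175 270 0.135 [ 0.01  -0.043 -0.034]
w0 400 270 0.134 [ 0.01   0.046 -0.035]
w0 165 268 0.135 [ 0.011 -0.047 -0.034]
```

View pics/s2d.png

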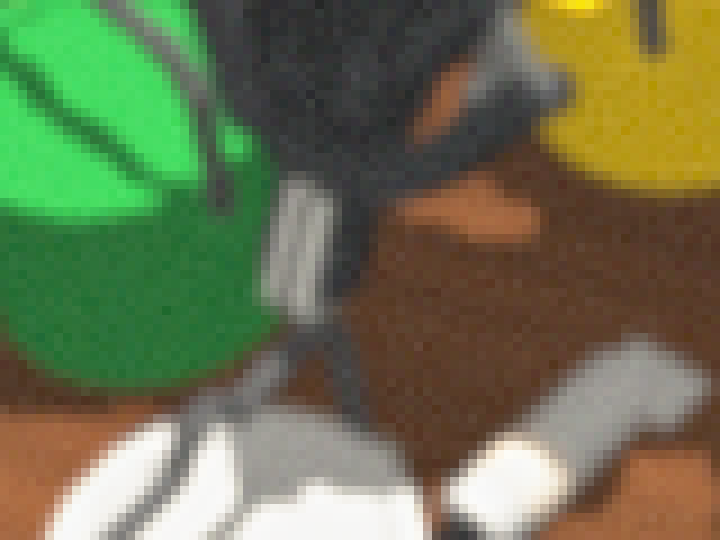

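Both cameras put the fingertips about 20 mm behind the TCP, not 25 mm ahead as stated. The wrist depth gives tool z ≈ -0.020 when shut, and the side view agrees. I'll use the measured offset, with the grasp point at tool z ≈ -0.039, and check reach.

```bash
sed -i 's/-.006\*tz/+.039*tz/' h.py
python3 - <<'E'
from h import *
k0=PC+[0,0,.1455]
for f in(True,):
  for nm,k,y in(('grasp',k0,PA),('lift',k0+[0,0,.155],PA),('mid',[.5,-.05,.301],HA),('entry',HK+[0,-.06,.031],HA),('in',HK+[0,0,.031],HA),('hook',HK,HA),('low',HK-[0,0,.09],HA)):
    p,q=tcp_for_kink(k,y,f); j=r.solve_ik(p,q);print(f,nm,p.round(3),None if j is None else np.round(j,2))
E
```

```text
True grasp [ 0.474 -0.279  0.107] None
True lift [ 0.474 -0.279  0.262] [-0.89  0.11  1.85  0.52  0.82 -2.61]
True mid [ 0.489 -0.051  0.262] [-0.43 -0.04  2.01  0.39  0.71 -2.3 ]
True entry [0.513 0.163 0.262] [ 0.21  0.06  1.9  -0.14  0.63 -1.33]
True in [0.513 0.223 0.262] [ 0.37  0.12  1.84 -0.26  0.66 -1.1 ]
True hook [0.513 0.223 0.231] [ 0.37  0.15  1.89 -0.29  0.58 -1.06]
True low [0.513 0.223 0.141] [ 0.37  0.29  2.02 -0.5   0.34 -0.83]
```

Run:
```python
from h import *
k0=PC+[0,0,.1455]
for ld in(15,18,20,22,25,28,30,32,36,40):
  out=[]
  for dy in(-4,0,4):
   for nm,k,y in(('grasp',k0,PA),('low',HK-[0,0,.09],HA)):
    p,q=tcp_for_kink(k,y+np.radians(dy),True,np.radians(ld)); j=r.solve_ik(p,q);out.append(None if j is None else np.round(j,2)[[4,5]].tolist())
  print(ld,out)
```

```text
15 [[0.68, -2.28], [0.75, -1.15], [0.7, -2.37], [0.74, -1.25], [0.72, -2.47], [0.73, -1.36]]
18 [[0.62, -2.35], [0.68, -1.11], [0.64, -2.46], [0.67, -1.22], [0.67, -2.56], [0.66, -1.33]]
20 [[0.58, -2.42], [0.64, -1.07], [0.61, -2.52], [0.62, -1.19], [0.64, -2.62], [0.61, -1.32]]
22 [[0.54, -2.49], [0.59, -1.03], [0.57, -2.6], [0.57, -1.16], [0.61, -2.7], [0.56, -1.29]]
25 [[0.49, -2.62], [0.52, -0.95], [0.53, -2.73], [0.5, -1.09], [0.57, -2.82], [0.48, -1.25]]
28 [[0.45, -2.78], [0.46, -0.85], [0.5, -2.88], [0.43, -1.01], [0.54, -2.96], [0.4, -1.18]]
30 [[0.43, -2.9], [0.42, -0.76], [0.48, -2.99], [0.38, -0.93], [0.53, -3.07], [0.35, -1.12]]
32 [[0.42, -3.04], [0.38, -0.66], None, [0.34, -0.83], None, [0.3, -1.04]]
36 [[0.41, 2.95], [0.32, -0.37], [0.47, 2.92], None, [0.53, 2.88], None]
40 [[0.44, 2.66], None, [0.49, 2.66], None, [0.55, 2.66], None]
```

```bash
sed -i 's/LEAN=np.radians(32); GX=.032/LEAN=np.radians(28); GX=.034/' h.py
python3 - <<'E'
from h import *
s=r.read_state();tz=R.from_quat(s['eef_rot']).as_matrix()[:,2]
r.move_straight(s['eef_pos']-.03*tz,speed=.15)
command_gripper(.05,110)
k=PC+[0,0,.1455]
p1,q=tcp_for_kink(k,PA,True);tz=R.from_quat(q).as_matrix()[:,2]
r.reach(p1-.06*tz,q)
print(r.move_straight(p1,q,speed=.08,max_force=8))
snap('wrist','w3')
command_gripper(0,110)
s=r.read_state();print(s['time_s'],s['eef_pos']-p1,s['grip_width'],s['contact_force'])
snap('wrist','w4');snap('side','s4')
import cv2
a=cv2.imread('pics/s4.png')[155:255,145:265];a=cv2.resize(a,(480,400),interpolation=3)
b=cv2.resize(cv2.imread('pics/w3.png'),(310,232));c=cv2.resize(cv2.imread('pics/w4.png'),(310,232))
o=np.zeros((464,790,3),np.uint8);o[:400,:480]=a;o[:232,480:]=b;o[232:,480:]=c;cv2.imwrite('pics/v4.png',o)
E
```

```text
False
9.4667 [ 0.00023846 -0.00067019  0.0005346 ] 0.006147561590787117 [-1.44780558 -2.51160585  3.76283125]
```

View pics/v4.png

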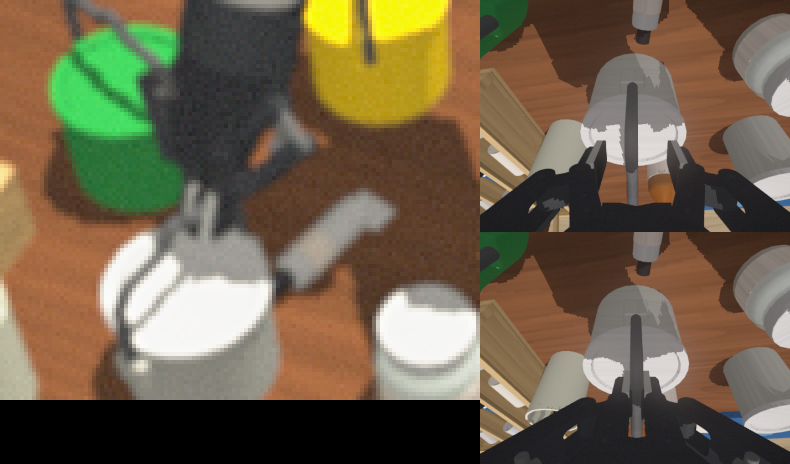

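Run:
```python
from h import *
s=r.read_state();print(s['grip_width'],s['contact_force'],s['torque'])
w=np.load('pics/w4.npz');K=w['K']
im=w['im'];a=np.clip(im[200:340,210:350].astype(float)*1.8,0,255).astype('uint8');cv2.imwrite('pics/w4c.png',cv2.resize(a[:,:,::-1],(700,600) and (600,600),interpolation=3))
for v in range(200,330,8):
  print(v,end=' ')
  for u in(262,268,283,298,304):
    d=w['d'][v,u];c=np.array([(u-K[0,2])/K[0,0]*d,(v-K[1,2])/K[1,1]*d,d,1]);print((w['tool_from_camera']@c)[[0,1,2]].round(3) if d>0 else '-',end=' ')
  print()
```

```text
0.006090088591247753 [-1.78551465 -2.38021043  4.03364296] [-0.28046512  0.06676333 -0.17666599]
200 [ 0.028 -0.011  0.006] [ 0.028 -0.008  0.006] [ 0.037 -0.    -0.028] [0.028 0.007 0.007] [0.028 0.01  0.007] 
208 [ 0.023 -0.011  0.01 ] [ 0.023 -0.008  0.01 ] [ 0.035 -0.    -0.032] [0.023 0.008 0.01 ] [0.023 0.011 0.009] 
216 [ 0.017 -0.011  0.013] [ 0.017 -0.008  0.013] [ 0.033 -0.    -0.035] [0.017 0.008 0.013] [0.018 0.011 0.012] 
224 [ 0.012 -0.011  0.015] [ 0.013 -0.008  0.014] [ 0.031 -0.    -0.039] [0.012 0.008 0.015] [0.012 0.011 0.017] 
232 [ 0.007 -0.012  0.018] [ 0.007 -0.008  0.018] [ 0.029 -0.    -0.042] [0.007 0.008 0.018] [0.007 0.011 0.018] 
240 [ 0.001 -0.012  0.021] [ 0.    -0.009  0.022] [ 0.027 -0.    -0.044] [0.001 0.008 0.021] [0.001 0.012 0.021] 
248 [-0.006 -0.012  0.026] [-0.006 -0.009  0.024] [ 0.024 -0.    -0.045] [-0.006  0.009  0.025] [-0.006  0.012  0.026] 
256 [ 0.011 -0.009 -0.022] [ 0.01  -0.007 -0.021] [ 0.021 -0.    -0.045] [ 0.011  0.006 -0.023] [ 0.011  0.009 -0.022] 
264 [ 0.011 -0.009 -0.03 ] [ 0.01  -0.006 -0.029] [ 0.019 -0.    -0.047] [ 0.01
[... 299 characters left out ...]
 -0.049] [ 0.011 -0.006 -0.049] [ 0.011 -0.    -0.05 ] [ 0.011  0.005 -0.05 ] [ 0.011  0.007 -0.049] 
296 [ 0.012 -0.007 -0.057] [ 0.008 -0.006 -0.05 ] [ 0.007 -0.    -0.049] [ 0.009  0.005 -0.051] [ 0.012  0.007 -0.056] 
304 [ 0.012 -0.007 -0.061] [ 0.007 -0.005 -0.053] [ 0.002 -0.    -0.045] [ 0.01   0.005 -0.058] [ 0.012  0.006 -0.061] 
312 [ 0.012 -0.007 -0.066] [ 0.007 -0.005 -0.058] [-0.004 -0.    -0.042] [ 0.008  0.005 -0.059] [ 0.012  0.006 -0.066] 
320 [ 0.012 -0.006 -0.07 ] [ 0.004 -0.005 -0.059] [-0.009 -0.    -0.039] [ 0.005  0.005 -0.06 ] [ 0.011  0.006 -0.069] 
328 [ 0.012 -0.006 -0.074] [ 0.002 -0.005 -0.06 ] [-0.016 -0.    -0.035] [ 0.002  0.005 -0.059] [ 0.015  0.005 -0.077]
```

View pics/w4c.png

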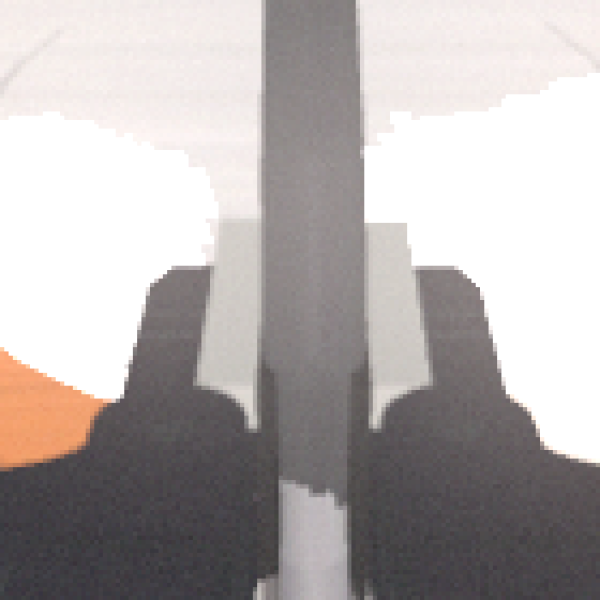

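The bar sits between the pads as intended, with its centre at tool z ≈ -0.04 and the tips at -0.02. Next I lift.

```bash
python3 - <<'E'
from h import *
s=r.read_state();p=s['eef_pos']
t=p.copy();t[2]+=.155
r.move_straight(t,speed=.1); r.hold(.4)
F=[]
for i in range(5): r.hold(.05);F.append(r.read_state()['contact_force'])
s=r.read_state();print(s['time_s'],s['eef_pos'],s['grip_width'],np.mean(F,0),s['torque'],s['joint_positions'].round(2))
snap('side','s5');snap('scene','sc5');snap('wrist','w5')
E
cat > pail.py <<'E'
from h import *
import sys
def handle(tag,ctr):
    """held pail: lid circle & bar from cloud; ctr approx (x,y), base z"""
    for n in('s','sc'):
        a=np.load(f'pics/{n}{tag}.npz');P=cloud(a['d'],a);p=P[a['d']>0]
        n1=np.hypot(p[:,0]-ctr[0],p[:,1]-ctr[1])<.075
        q=p[n1&(abs(p[:,2]-ctr[2]-.089)<.012)&(np.hypot(p[:,0]-ctr[0],p[:,1]-ctr[1])<.062)]
        A=np.c_[q[:,:2]-q[:,:2].mean(0),np.ones(len(q))]
        sl=np.linalg.lstsq(A,q[:,2],rcond=None)[0]
        c,rr=cv2.minEnclosingCircle(q[:,:2].astype(np.float32)*1000)
        print(n,'lid',np.round(c,1),round(rr,1),'z/slope',sl.round(3),len(q))
        t=p[n1&(p[:,2]>ctr[2]+.12)&(p[:,2]<ctr[2]+.165)]
        xx=t[t[:,0]>ctr[0]-.003]
        l=cv2.fitLine(xx[:,:2].astype(np.float32),cv2.DIST_HUBER,0,.001,.001).ravel()
        print('  bar(outer half) yaw',np.degrees(np.arctan(l[1]/l[0])).round(1),l[2:].round(4),'x max',xx[:,0].max().round(3))
        for x0 in np.arange(-.01,.06,.01):
            b=xx[abs(xx[:,0]-ctr[0]-x0)<.005]
            if len(b): print('   ',round(x0,2),b[:,1].mean().round(4),b[:,2].max().round(4))
if __name__=='__main__': handle(sys.argv[1],[float(v) for v in sys.argv[2:5]])
E
python3 pail.py 5 .485 -.281 .155
python3 -c "
import cv2,numpy as np
a=cv2.imread('pics/s5.png')[120:300,100:340];b=cv2.imread('pics/sc5.png')[90:270,130:370]
cv2.imwrite('pics/v5.png',np.hstack([cv2.resize(x,(400,300),interpolation=3) for x in(a,b)]))"
```

```text
11.925 [ 0.46972381 -0.27942169  0.26110444] 0.006809738178768926 [-0.02228849 -0.04820231 -5.02203895] [ 0.09871439  0.71972122 -0.03180299] [-0.87  0.12  1.8   0.42  0.88 -2.51]
s lid [ 484.6 -279.9] 61.2 z/slope [-0.032 -0.013  0.243] 1211
  bar(outer half) yaw -9.5 [ 0.5128 -0.2826] x max 0.545
    0.0 -0.279 0.3123
    0.01 -0.2795 0.312
    0.02 -0.2819 0.3051
    0.03 -0.2834 0.3014
    0.04 -0.2847 0.3009
    0.05 -0.286 0.3015
sc lid [ 486.1 -277.8] 61.2 z/slope [-0.018 -0.027  0.241] 978
  bar(outer half) yaw -9.9 [ 0.5159 -0.2823] x max 0.548
    0.0 -0.2783 0.3103
    0.01 -0.2791 0.31
    0.02 -0.2807 0.3016
    0.03 -0.2823 0.2991
    0.04 -0.2844 0.2995
    0.05 -0.2863 0.298
```

View pics/v5.png

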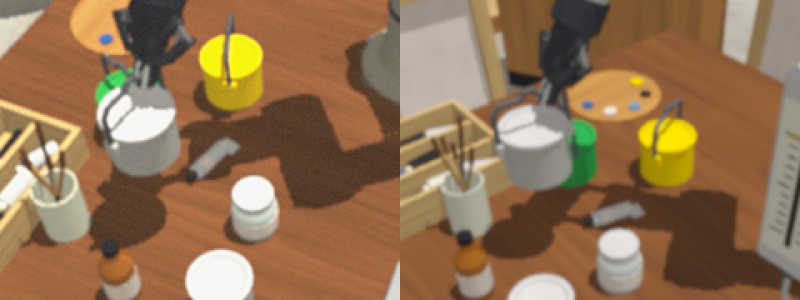

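```bash
cat >> h.py <<'E'
YH=HA+np.radians(.8)
HY=np.array([-np.sin(HA),np.cos(HA),0])
E
python3 - <<'E'
from h import *
for k,f in(([.495,-.06,.3005],.5),(HK-.07*HY+[0,0,.0305],1)):
    y=PA+(YH-PA)*f
    p,q=tcp_for_kink(k,y,True)
    r.move_straight(p,q,speed=.11)
r.hold(.3)
F=[]
for i in range(5): r.hold(.05);F.append(r.read_state()['contact_force'])
s=r.read_state();print(s['time_s'],s['eef_pos'],s['grip_width'],np.mean(F,0),s['torque'],s['joint_positions'].round(2))
snap('side','s6');snap('scene','sc6')
k=HK-.07*HY;print(k)
E
python3 pail.py 6 .529 .154 .155
python3 -c "
import cv2,numpy as np
a=cv2.imread('pics/s6.png')[120:330,250:530];b=cv2.imread('pics/sc6.png')[120:330,230:510]
cv2.imwrite('pics/v6.png',np.hstack([cv2.resize(x,(400,300),interpolation=3) for x in(a,b)]))"
```

```text
16.875 [0.51312694 0.15243253 0.2605586 ] 0.006307477893882737 [-0.22431894 -0.18415387 -4.6384765 ] [-0.06520556  0.77199733  0.00752204] [ 0.17  0.08  1.85 -0.07  0.72 -1.43]
[0.5287734  0.15363056 0.27      ]
s lid [531.1 154.4] 58.9 z/slope [-0.029 -0.014  0.243] 1724
  bar(outer half) yaw 3.1 [0.5613 0.1575] x max 0.59
    0.0 0.1581 0.3125
    0.01 0.1561 0.3115
    0.02 0.1568 0.302
    0.03 0.1573 0.3023
    0.04 0.1583 0.3034
    0.05 0.159 0.3018
sc lid [529.5 154.8] 61.3 z/slope [-0.012 -0.02   0.241] 2015
  bar(outer half) yaw 3.2 [0.5644 0.1588] x max 0.592
    0.0 0.179 0.3103
    0.01 0.1564 0.3095
    0.02 0.1572 0.3024
    0.03 0.1582 0.3002
    0.04 0.1587 0.2996
    0.05 0.1594 0.2999
```

View pics/v6.png

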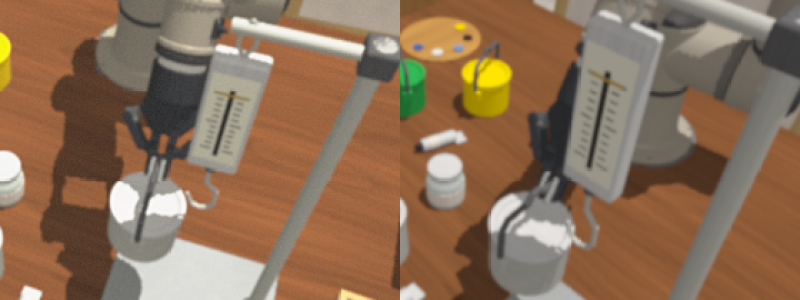

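```bash
python3 - <<'E'
from h import *
s=r.read_state();p=s['eef_pos'];t=p+.0675*HY; t[2]=p[2]
print(r.move_straight(t,speed=.04,max_force=3))
r.hold(.3)
F=[]
for i in range(6): r.hold(.05);F.append(r.read_state()['contact_force'])
s=r.read_state();print(s['time_s'],s['eef_pos'],np.mean(F,0),np.std(F,0),s['torque'])
snap('side','s7');snap('scene','sc7')
E
python3 pail.py 7 .524 .223 .155
python3 -c "
import cv2,numpy as np
a=cv2.imread('pics/s7.png')[180:300,320:480];b=cv2.imread('pics/sc7.png')[200:320,290:450]
cv2.imwrite('pics/v7.png',np.hstack([cv2.resize(x,(400,300),interpolation=3) for x in(a,b)]))"
```

```text
False
19.4167 [0.50900947 0.21984806 0.26055598] [-0.05361999  0.03284819 -4.6924768 ] [0.49555006 0.39067969 0.38860242] [-0.04023575  0.74039533 -0.0325492 ]
s lid [527.3 221.3] 58.7 z/slope [-0.027 -0.015  0.243] 1718
  bar(outer half) yaw 2.9 [0.5599 0.2254] x max 0.586
    0.0 0.2258 0.3198
    0.01 0.2232 0.3129
    0.02 0.2237 0.3024
    0.03 0.2246 0.302
    0.04 0.2249 0.3028
    0.05 0.2261 0.3008
sc lid [524.1 223.2] 61.8 z/slope [-0.015 -0.019  0.241] 2291
  bar(outer half) yaw 0.5 [0.5521 0.2264] x max 0.589
    0.0 0.2293 0.3198
    0.01 0.2236 0.3097
    0.02 0.2238 0.3009
    0.03 0.225 0.2995
    0.04 0.2256 0.2994
    0.05 0.2266 0.2995
```

View pics/v7.png

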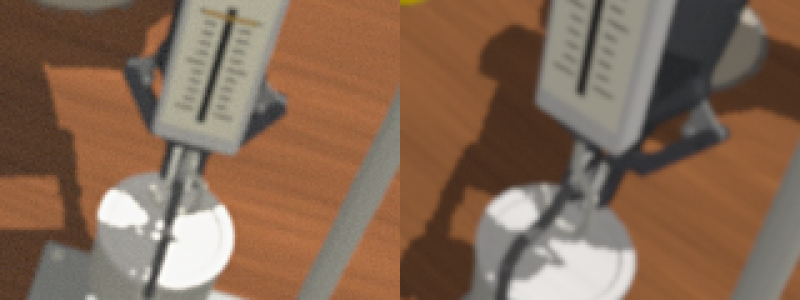

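```bash
cat >> h.py <<'E'
def favg(n=20,dt=.04):
    F=[]
    for i in range(n): r.hold(dt);F.append(np.r_[r.read_state()['contact_force'],r.read_state()['torque']])
    return np.mean(F,0)
E
python3 - <<'E'
from h import *
print('free',favg(25).round(2))
s=r.read_state();p=s['eef_pos'];
z0=p[2]
def go(z,v):
    t=p.copy();t[2]=z;return r.move_straight(t,speed=v,max_force=12)
go(z0-.024,.018)
print('24',favg(12).round(2))
for dz in(.034,.044,.054):
    st=go(z0-dz,.015);s=r.read_state();print(dz,st,s['time_s'],s['eef_pos'].round(4),favg(14).round(2))
snap('side','s8');snap('scene','sc8')
E
python3 pail.py 8 .524 .223 .101
python3 -c "
import cv2,numpy as np
a=cv2.imread('pics/s8.png')[180:300,320:480];b=cv2.imread('pics/sc8.png')[220:340,290:450]
cv2.imwrite('pics/v8.png',np.hstack([cv2.resize(x,(400,300),interpolation=3) for x in(a,b)]))"
```

```text
free [ 0.07  0.1  -4.61 -0.05  0.71 -0.  ]
24 [-0.03  0.18 -4.92 -0.05  0.71 -0.  ]
0.034 False 23.3583 [0.509  0.2198 0.2266] [-0.85  0.11 -4.21 -0.05  0.75  0.01]
0.044 False 24.7583 [0.509  0.2198 0.2166] [-1.03 -0.16 -3.08 -0.07  0.68 -0.01]
0.054 False 26.1583 [0.5091 0.2198 0.2066] [-0.91 -0.33 -2.16 -0.08  0.6  -0.01]
s lid [527.2 221.8] 58.6 z/slope [-0.024 -0.015  0.189] 1645
  bar(outer half) yaw 3.6 [0.5369 0.2235] x max 0.586
    0.0 0.223 0.266
    0.01 0.2233 0.2592
    0.02 0.2236 0.2498
    0.03 0.2243 0.2491
    0.04 0.2256 0.2486
    0.05 0.2258 0.2479
sc lid [524.3 225.3] 61.2 z/slope [-0.01  -0.017  0.187] 2196
  bar(outer half) yaw 3.9 [0.5393 0.224 ] x max 0.589
    0.0 0.2226 0.2657
    0.01 0.2237 0.2559
    0.02 0.2239 0.2482
    0.03 0.2249 0.2457
    0.04 0.2258 0.2457
    0.05 0.2263 0.2479
```

View pics/v8.png

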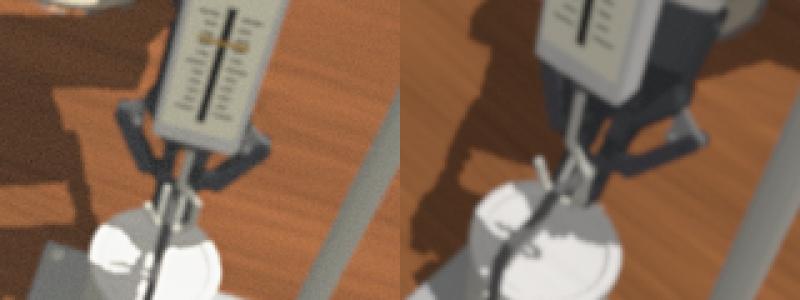

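Load is transferring at about 0.1 N/mm, as the spring should. A sideways -x force of about 0.9 N suggests the hook bears on the kink's slope, so I'll nudge -x and re-measure.

Run:
```python
from h import *
x=np.array([np.cos(HA),np.sin(HA),0])
for i in range(2):
    p=r.read_state()['eef_pos'].copy()
    r.move_straight(p-.002*x,speed=.01); print(r.read_state()['eef_pos'].round(4),favg(16).round(2))
print(r.read_state()['time_s'])
```

```text
[0.5072 0.2199 0.2068] [ 0.98  1.85 -1.9   0.18  0.3   0.17]
[0.505  0.2196 0.2066] [ 0.87  0.72 -2.24  0.07  0.35  0.07]
28.8667
```

```bash
python3 - <<'E'
from h import *
p=r.read_state()['eef_pos'].copy(); z0=.26056
x=np.array([np.cos(HA),np.sin(HA),0])
for dz,dx in((.066,0),(.073,.001)):
    t=p+dx*x;t[2]=z0-dz
    print(r.move_straight(t,speed=.014,max_force=12),r.read_state()['eef_pos'].round(4),favg(25).round(2))
print(r.read_state()['time_s'])
snap('side','s9');snap('scene','sc9')
E
python3 pail.py 9 .521 .223 .082
python3 - <<'E'
import cv2,numpy as np
from h import cloud
a=cv2.imread('pics/s9.png')[180:300,320:480];b=cv2.imread('pics/sc9.png')[220:340,290:450]
cv2.imwrite('pics/v9.png',np.hstack([cv2.resize(x,(400,300),interpolation=3) for x in(a,b)]))
for n in('s9','sc9'):
    a=np.load(f'pics/{n}.npz');P=cloud(a['d'],a);p=P[a['d']>0]
    for z in(.245,.255,.27,.28,.29,.30,.31,.32):
        q=p[(abs(p[:,2]-z)<.005)&(abs(p[:,0]-.523)<.012)&(abs(p[:,1]-.223)<.03)]
        if len(q): print(n,z,len(q),q.mean(0).round(4),q[:,0].max().round(4),q[:,1].min().round(4),q[:,1].max().round(4))
E
```

```text
False [0.5051 0.2196 0.1947] [ 0.43  0.54 -0.94  0.03  0.27  0.05]
False [0.5058 0.2197 0.1874] [-3.13  1.11 -0.25  0.11  0.65  0.14]
32.6167
s lid [524.6 221.5] 58.5 z/slope [-0.021 -0.014  0.17 ] 1583
  bar(outer half) yaw 3.3 [0.5458 0.2243] x max 0.583
    0.0 0.2231 0.247
    0.01 0.223 0.2375
    0.02 0.2241 0.2335
    0.03 0.2243 0.2298
    0.04 0.2253 0.2296
    0.05 0.2258 0.2295
sc lid [522.1 224.6] 60.7 z/slope [-0.01  -0.017  0.168] 2116
  bar(outer half) yaw 3.6 [0.5408 0.2241] x max 0.586
    0.0 0.2246 0.247
    0.01 0.2205 0.2467
    0.02 0.2237 0.2305
    0.03 0.2244 0.2281
    0.04 0.2251 0.2285
    0.05 0.2261 0.2266
s9 0.245 26 [0.5226 0.2211 0.2451] 0.5256 0.2032 0.2429
s9 0.255 9 [0.5212 0.2362 0.255 ] 0.5223 0.2026 0.2429
s9 0.27 12 [0.5216 0.2395 0.2713] 0.5242 0.2357 0.2423
s9 0.28 15 [0.5222 0.2328 0.2807] 0.5246 0.2262 0.2393
s9 0.29 12 [0.5226 0.225  0.2889] 0.5264 0.2208 0.2292
s9 0.3 11 [0.5231 0.2236 0.3   ] 0.5259 0.221 0.2265
s9 0.31 12 [0.5225 0.2238 0.3111] 0.524 0.2207 0.2266
s9 0.32 7 [0.5234 0.2233 0.3207] 0.5248 0.2208 0.2256
sc9 0.245 29 [0.5254 0.2173 0.2447] 0.5286 0.2003 0.2424
sc9 0.255 15 [0.5246 0.2408 0.2544] 0.5266 0.2381 0.2426
sc9 0.27 24 [0.5242 0.2384 0.2706] 0.5262 0.2324 0.2418
sc9 0.28 31 [0.5244 0.2299 0.2805] 0.5269 0.2225 0.2362
sc9 0.29 15 [0.5256 0.2245 0.2898] 0.5271 0.2211 0.2278
sc9 0.3 16 [0.5257 0.224  0.3004] 0.5279 0.2205 0.2258
sc9 0.31 16 [0.5255 0.2241 0.3104] 0.527 0.2207 0.2264
sc9 0.32 13 [0.5258 0.2247 0.3201] 0.5273 0.223 0.226
```

View pics/v9.png

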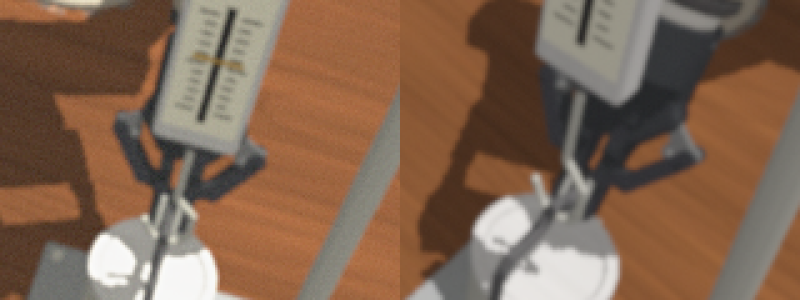

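Run:
```python
from h import *
x=np.array([np.cos(HA),np.sin(HA),0])
p=r.read_state()['eef_pos'].copy()
r.move_straight(p-.0008*x-.0003*HY+[0,0,-.001],speed=.01); print(r.read_state()['eef_pos'].round(4),favg(25).round(2))
print(r.read_state()['time_s'])
```

```text
[0.5059 0.2196 0.187 ] [ 2.84  3.38 -0.47  0.4  -0.1   0.33]
34.0417
```

Run:
```python
from h import *
for i in range(3): print(favg(8).round(2), r.read_state()['eef_pos'].round(5))
p=r.read_state()['eef_pos'].copy()
t=p+[-.0008,-.0008,0]; t[2]=.26056-.0740
r.move_straight(t,speed=.01)
for i in range(2): print(favg(8).round(2), r.read_state()['eef_pos'].round(5))
print(r.read_state()['time_s'])
```

```text
[ 3.68  3.77 -0.12  0.45 -0.19  0.37] [0.5054  0.21936 0.18665]
[ 3.71  3.5  -0.1   0.43 -0.22  0.34] [0.50543 0.21935 0.18665]
[ 3.4   3.44 -0.03  0.43 -0.22  0.34] [0.50542 0.21938 0.18667]
[ 4.05  4.22 -0.18  0.52 -0.28  0.44] [0.50496 0.21882 0.18685]
[ 3.79  4.58 -0.34  0.54 -0.26  0.43] [0.50497 0.21879 0.18685]
35.9583
```

Run:
```python
from h import *
t=np.array([.5052,.2195,.18665]); q=r.read_state()['eef_rot']
for i in range(4):
    r.move_straight(t,q,speed=.01); f=favg(10); print(t.round(5),f.round(2), r.read_state()['eef_pos'].round(5))
    if np.hypot(f[0],f[1])<.9: break
    t=t+np.r_[np.clip(f[:2]*.00012,-.0005,.0005),0]
print(r.read_state()['time_s'])
```

```text
[0.5052  0.2195  0.18665] [ 2.25 -0.38 -0.4  -0.07 -0.04 -0.05] [0.50503 0.21928 0.1865 ]
[0.50547 0.21945 0.18665] [-0.45 -0.81 -0.22 -0.14  0.27 -0.1 ] [0.50526 0.21945 0.18651]
[0.50542 0.21936 0.18665] [-1.18  0.12 -0.24 -0.01  0.42  0.01] [0.50531 0.21939 0.1866 ]
[0.50527 0.21937 0.18665] [-1.    0.23 -0.14  0.01  0.39  0.03] [0.50531 0.21939 0.18667]
38.6333
```

```bash
python3 - <<'E'
from h import *
command_gripper(0,20); r.hold(.2); print(favg(10).round(2))
command_gripper(.02,20); print(favg(8).round(2), r.read_state()['grip_width'])
snap('side','s10');r.hold(.2);snap('scene','sc10')
print(r.read_state()['time_s'])
E
python3 -c "
import cv2,numpy as np
a=cv2.imread('pics/s10.png')[180:300,320:480];b=cv2.imread('pics/sc10.png')[220:340,290:450]
cv2.imwrite('pics/v10.png',np.hstack([cv2.resize(x,(400,300),interpolation=3) for x in(a,b)]))"
```

```text
[-0.7   0.41  0.03  0.02  0.33  0.03]
[-0.08 -0.25 -0.2   0.    0.22 -0.01] 0.02000175616248715
40.3917
```

View pics/v10.png

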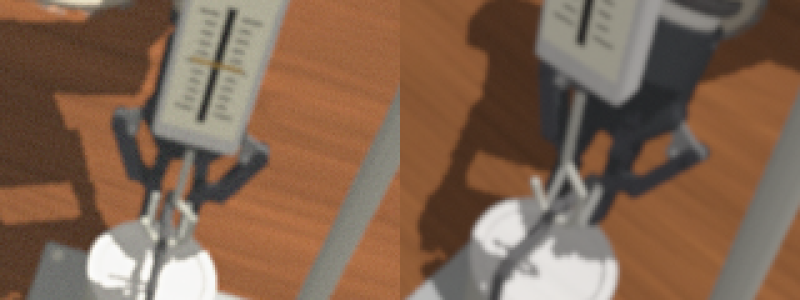

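```bash
python3 - <<'E'
from h import *
command_gripper(.045)
s=r.read_state();tz=R.from_quat(s['eef_rot']).as_matrix()[:,2];p=s['eef_pos']
print(r.move_straight(p-.05*tz,speed=.04,max_force=4))
print(r.move_straight(p-.14*tz,speed=.1))
r.hold(1.0)
s=r.read_state();print(s['time_s'],s['contact_force'])
snap('side','s11');snap('scene','sc11');r.hold(.37);snap('side','s12')
a=np.load('pics/s11.npz')['im'].astype(int);b=np.load('pics/s12.npz')['im'].astype(int)
print('diff',abs(a-b).mean(), abs(a-b)[200:320,330:430].mean())
E
python3 pail.py 11 .522 .223 .08 | grep -v '   '
python3 -c "
import cv2,numpy as np
a=cv2.imread('pics/s11.png')[170:320,300:500];b=cv2.imread('pics/sc11.png')[200:350,270:470]
cv2.imwrite('pics/v11.png',np.hstack([cv2.resize(x,(400,300),interpolation=3) for x in(a,b)]))"
```

```text
False
False
44.2083 [ 0.37194578  0.27476622 -0.34307482]
diff 2.6154648526077096 2.4849444444444444
  bar(outer half) yaw 2.7 [0.5458 0.2245] x max 0.583
sc lid [524. 225.] 59.6 z/slope [ 0.011 -0.013  0.165] 2148
  bar(outer half) yaw 5.0 [0.5478 0.2243] x max 0.585
```

View pics/v11.png

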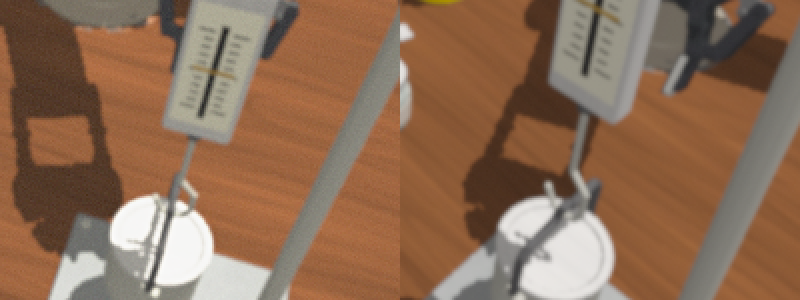

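Run:
```python
from h import *
r.hold(4); snap('side','s13');snap('scene','sc13')
a=np.load('pics/s12.npz')['im'].astype(int);b=np.load('pics/s13.npz')['im'].astype(int)
print('diff',abs(a-b).mean(), abs(a-b)[200:320,330:430].mean())
print(r.read_state()['time_s']); r.finish_job()
```

```text
diff 2.615950963718821 2.468277777777778
48.825
the job is handed in; nothing more can be done
```

View pics/sc13.png

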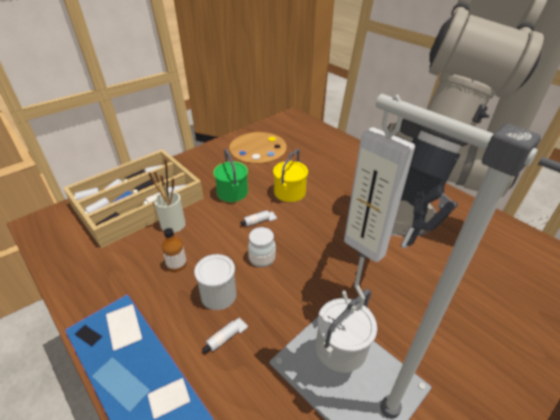

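The pail hangs by its kink on the scale's hook, and I handed the job in at about 49 s. The robot reported no verdict.

**What I did:** I gripped the handle with the hand leaning outward 28°, lifted the pail (about 4.7 N) and brought it in over the hook tip. I lowered it at about 1.5 cm/s and nudged it sideways by a millimetre or two to cancel most of the side force. I let go when the vertical tool force was back at about zero, then backed away.

**Last checks:**
- **Pail:** it is upright (lid slope about 0.01) and still: pictures several seconds apart differ only by noise. Its centre is about 1–2 mm from the hook's axis.
- **Scale:** the pointer stands near mid-scale, about 47 mm drawn down by the weight; I did not read it off the dial.
- **Rest of the bench:** the other things look unmoved by eye, and the gripper is well clear of the pail and scale.

**What disagreed or went wrong:**
- **Fingertip position:** both cameras put the tips about 20 mm behind the reported TCP, where the text says 25 mm ahead. My first grasp therefore closed on air above the bar, without touching anything. I re-grasped using the measured offset.
- **Side forces:** they rose briefly to about 6 N while I aligned the kink near the end of lowering. I brought them to about 1 N before release. The hook also carried nearly the full 4.7 N weight then, so I estimate a total of about 7–8 N on it, against the 15 N limit.
- **Hook speed:** I could not measure it directly.

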